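Lock the wheel clamp collar and seat the keyed spindle against its ejector

ROBOT

A 6-joint arm with a two-finger parallel gripper is mounted at the origin on the work surface. World frame = base frame: x ahead of the robot, y to its left, z up, the work surface at z = 0. Lengths are in m, angles in rad, forces in N, time in s.
With the tool pointing down it reaches from about 0.25 to 0.725 m from the base axis. Payload 4 kg.
Tool frame: the origin (TCP) lies between the finger pads; the fingertips stand 17 mm ahead of it and the grasp point (between the pads) lies 2 mm behind it; z points along the fingers, x is the direction in which the jaws open and shut, and the axes are right-handed (so a half turn about z gives the same grasp; the last joint's range is limited). The gripper opens to 85 mm and grips with 20 to 120 N. Pads are 22 mm wide; open, the fingers measure 114 mm over their backs; the gripper's body (76 mm by 85 mm) begins 54 mm behind the grasp point. The pads swing forward as they close: fully open they stand 13 mm farther back than shut.
Start: joints at [1.232, 0.241, 0.005, 1.335, 0, 1.571], TCP at [0.166, 0.472, 0.248] pointing down, gripper open.
Joint ranges: [-2.72, 2.72], [-1.05, 1.87], [-1.09, 1.28], [-1.99, 2.15], [-1.42, 1.44], [-3.14, 3.14]. Speed limits (rad/s): [2.79, 2.79, 3.14, 3.14, 3.14, 3.14].

INTERFACE

Orientations are given as a unit quaternion [x, y, z, w].
In Python, from workcell import telemetry, cams, workorder gives the robot as it stands. The module is installed in compiled form; this text tells all that it offers.
- The arm moves only by the tool apply_moves, never from a script. Its argument "moves" is a list that holds one entry, the list of rows, each a list of 4 numbers: the shift along the tool's x, y, z in mm, then the turn about the tool's z in degrees. A call has exactly 10 rows; each row shifts and turns the pose as measured when the row begins, along the tool's axes as they then stand; what a row does not reach is not made up. A row lasts 1/10 s, in which the tool goes at most 50 mm and 8.59 degrees, less where a joint would pass 70% of its speed; a pose out of reach is approached as far as the arm can. A call with a gripper value outside its range is refused whole. "hand" is the gripper's target within -1 to 1 (fully open at 1, half-way at 0, shut at -1), set as the call begins (left out, the last holds). The fingers move at their own pace and stop on an object; the grip force is fixed at half the most. Time passes only in rows, so rows that do not move let the fingers close, or fill a call up. It gives the time, the measured TCP pose, the force and the opening at its end, in the units of the state.
- telemetry.get_obs(): the state, without advancing time (a new reading comes with each control period).
- cams.camera(name): name is "side" or "top"; returns a dict with "color" (400x640x3 uint8, red, green, blue), "fovy" (degrees; the focal length in pixels is half the picture's height over the tangent of half this angle, whatever the lens; pixels are square), "cx", "cy" (the principal point, pixels), "camera_from_world" (4x4, takes a point from world to camera coordinates). Camera axes: x right, y down, z forward; pixel columns grow to the right and rows downward; lengths in m; the calibration is good to about 2 mm. A picture is of the moment at which its call begins. There is no depth.
- workorder.job_done(): hands the job in, once; it reports no verdict.
The state is a dict: "clock": time; "joint_pos": joint angles; "joint_vel": joint speeds; "tau": joint torques, N m; "eef_pos": TCP position; "tool_rot": TCP orientation; "ft_force": force on the tool from outside, world axes, zero at the start; "ft_torque": the same for the moment, N m; "grip_width": finger opening in m.
Only numpy, scipy, OpenCV 4.12 (cv2) and the standard library are available. Lean on these libraries where they do the work, as an engineer would, in place of code of your own. Each camera call takes 0.05 s, during which the arm holds its last target. There are 200 camera calls.

TASK

Turn the blue lock collar on the reaction wheel counterclockwise by its orange pin until its arm points at the red post. Then take the keyed shaft out of the blue stand and push it into the wheel's hub, turning it until its brass key slips into the keyway, and keep pushing down against the spring ejector until its shoulder is flush on the hub. Finish while still gripping the shaft and holding it down fully home (do not let go), and leave the other things on the counter alone.

Things in the scene. Friction and masses are not known exactly. Their poses are not given: they have to be found in the camera images.
- collar (a joint): Blue lock collar round the hub: ring 80 mm in diameter, top 77 mm above the counter, turning about the hub's axis, with a radial arm that carries an upright orange pin. 0 = open; grows counterclockwise seen from above; 1.2 rad = end stop = locked, arm pointing at the nest's red post. Starts at 0 to 0.4; stays where left; about 2 N at the pin turns it.
- collar_pin (a point): On the axis of the collar's upright orange round pin, 62 mm from the hub's axis, at gripping height: pin 12 mm in diameter, free from the arm's top (25 mm below this point) to 18 mm above this point. It circles the hub's axis with the collar. The arm is 12 mm wide and ends 78 mm from the axis.
- nest: Fixed grey round base plate that carries the wheel, 190 mm in diameter, 20 mm thick, origin at the centre of its underside, on the hub's axis. Its x axis points to the red post (lock mark), 75 mm tall, standing 82 to 94 mm from the axis. The wheel in it is fixed: 152 mm in diameter, rim top 55 mm above the counter.
- hub_mouth (a point): Centre of the bore's mouth in the flat top of the steel hub, 90 mm above the counter. z up; x points from the bore's centre towards the keyway (yellow marks on hub, web and rim on the same side). Bore 24.6 mm in diameter; keyway 11 mm wide, reaching 19.5 mm from the axis, open at the top, full depth. Hub about 52 mm in diameter.
- ejector (a joint): Brass spring ejector in the bore: how far it is pressed down (m). Its top is 50 mm below the bore's mouth at 0. It pushes up with 6 N at first touch and 10 N when pressed 10 mm, where the shaft is fully home; it lifts the shaft again if it is not held down.
- shaft_head (a point): Centre of the shaft's dark square head, the part to grip: 26 x 26 mm, 50 mm high (25 mm above and below this point), sides along its x and y. x points to the key side (as does the yellow line on the head's top), z up along the shaft. Shaft about 0.3 kg, 118 mm long; its foot is 93 mm below this point.
- shaft_shoulder (a point): On the axis, underside of the shaft's round shoulder (44 mm diameter, 8 mm thick), 60 mm above the foot. Below it the shaft is 22 mm thick, the last 5 mm tapering to 17. Brass key: 8 mm wide, on the x side to 17.5 mm from the axis, from 20 to 45 mm above the foot: turned wrongly, the shaft stops 20 mm deep with the key on the hub's top; lined up, it goes 40 mm further.
- stand: Blue plastic stand, fixed, 80 x 80 mm, 30 mm high, origin at the centre of its underside. The shaft stands upright in its round hole (25 mm diameter, 18 mm deep); the foot starts 12 mm above the counter.
- flange: Bystander, loose: grey titanium flange, 90 mm diameter, 22 mm high, origin at the centre of its underside.
- damper: Bystander, loose: black rubber damper ring, 70 mm diameter, 14 mm high, origin at the centre of its underside.
- gauge: Bystander, loose: brass gauge block, 60 x 30 x 20 mm high, origin at the centre of its underside.
- ballholder: Bystander, loose: white ceramic holder with a steel bearing ball, 60 mm diameter, 39 mm high, origin at the centre of its underside.
- driver: Bystander, loose: screwdriver lying on the counter on the far side of the wheel, about 200 mm long.
- weight: Bystander, loose: brass cylinder, 40 mm diameter, 40 mm high, origin at the centre of its underside.
Not all that is in view belongs to the job. Of the things shaped like the part that bears shaft_head, the bare steel one is meant.

How it is judged:
On the way, in this order (a step that is already met when the one before it is completed fails the run):
1. the collar is turned to its locked mark while the shaft is still away from the hub (value of joint collar above 1.1 rad and horizontal distance between shaft_shoulder and hub_mouth above 0.06 m), for 0.2 s.
2. the shaft is lifted out of its stand (height (world z) of shaft_shoulder above 0.1 m and contact force between shaft and stand below 0.1 N and contact force between the fingers and shaft above 1 N), for 0.1 s.
At the end, for the whole second after the job is handed in: Collar locked (joint above 1.1 rad); shaft in the hub: key within 0.2 rad of the keyway, upright within 0.08 rad, within 4 mm of the axis, shoulder within 2.5 mm of the hub's top against the spring, fingers still gripping it (over 2 N) through the last second (value of joint collar above 1.1 rad and z of shaft_shoulder in the frame of hub_mouth below 0.0025 m and horizontal distance between shaft_shoulder and hub_mouth below 0.004 m and angle between the x axis of shaft_shoulder and the x axis of hub_mouth, either way round below 0.2 rad and angle between shaft_shoulder's own z axis and vertical below 0.08 rad and contact force between the fingers and shaft above 2 N); the arm keeps its last pose, push and grip.
It fails at once if a bystander is moved by more than 20 mm (distance of any of flange, damper, gauge, ballholder, driver, weight from where it was at the start of the episode above 0.02 m).
It also fails if it takes over 62 s, if anything falls off the work surface, if the arm or the gripper's body presses on something with over 40 N, if the wrist force passes 120 N, or if a joint passes its speed limit or range.

## Working session

There is one attempt and no reset: what is moved stays moved. The work goes in short steps, Python scripts to look and compute and a tool call to move; the robot and the scene stay as the last step left them, time stands still between calls to the robot, and variables do not carry over. Pictures are saved under pics/ and viewed, about 8 in all and at most 12, crops included, and the job is handed in when it is done.

Besides the shell and the picture viewer there is one more tool, called after "Request:" as name(argument=value, ...), one argument or row to a line, values as JSON. apply_moves: Moves the arm, as the interface text tells. Its arguments: {"type":"object","properties":{"moves":{"type":"array"},"hand":{"type":"number"}},"required":["moves"]}

```bash
mkdir -p pics
cat > h.py <<'E'
import numpy as np, cv2
from workcell import telemetry, cams, workorder
def grab(n):
    d=cams.camera(n); d['img']=cv2.cvtColor(np.array(d['color']),cv2.COLOR_RGB2BGR)
    d['f']=200/np.tan(np.radians(d['fovy'])/2); return d
def proj(d,p):
    c=d['camera_from_world']@np.append(p,1); return np.array([d['cx']+d['f']*c[0]/c[2],d['cy']+d['f']*c[1]/c[2]])
def ray(d,uv):
    T=np.linalg.inv(d['camera_from_world']); v=np.array([(uv[0]-d['cx'])/d['f'],(uv[1]-d['cy'])/d['f'],1])
    return T[:3,3],T[:3,:3]@v
def onz(d,uv,z):
    o,v=ray(d,uv); return o+v*(z-o[2])/v[2]
def save(n,im): cv2.imwrite('pics/'+n,im)
E
python3 - <<'E'
from h import *
a=grab('top');b=grab('side')
save('top0.png',a['img']);save('side0.png',b['img'])
for d in(a,b): print(d['fovy'],d['cx'],d['cy'],np.linalg.inv(d['camera_from_world']).round(3).tolist())
print(telemetry.get_obs())
E
```

```text
57.75540146953164 317.3857125010874 197.90035405274438 [[0.006, -0.992, 0.127, 0.454], [-1.0, -0.008, -0.016, -0.032], [0.016, -0.127, -0.992, 1.028], [0.0, 0.0, 0.0, 1.0]]
45.18607685076196 322.7056557934685 207.63201772371522 [[0.837, -0.373, 0.4, 0.017], [-0.547, -0.578, 0.606, -0.9], [0.005, -0.726, -0.688, 1.085], [0.0, 0.0, 0.0, 1.0]]
{'clock': 0.1, 'joint_pos': array([ 1.23202814e+00,  2.41311378e-01,  3.86748918e-03,  1.33520585e+00,
       -1.22072559e-05,  1.57079264e+00]), 'joint_vel': array([ 0.0013264 , -0.00274838,  0.0040592 ,  0.00073787,  0.00021517,
        0.00060168]), 'tau': array([-6.22571970e-04, -3.73137689e+01,  2.53009880e+01,  1.08365872e-02,
       -5.51525136e-05,  4.42399450e-08]), 'eef_pos': array([0.16598922, 0.4710793 , 0.24751833]), 'tool_rot': array([ 8.16186530e-01,  5.77787755e-01, -7.52840899e-04,  5.40418686e-04]), 'ft_force': array([-0.14210326, -0.41458623,  1.1735565 ]), 'ft_torque': array([-0.02801595,  0.0161283 , -0.02598733]), 'grip_width': 0.08524486955754827}
```

View pics/top0.png

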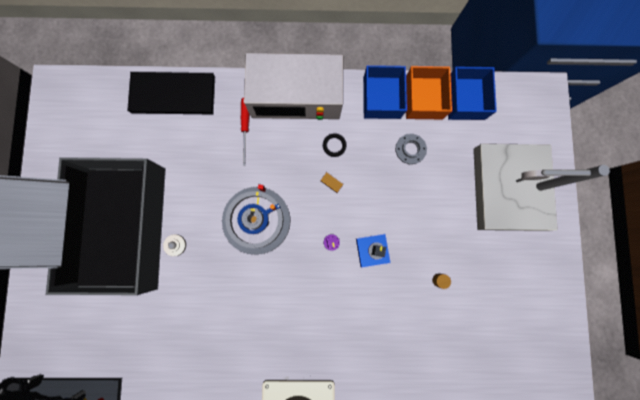

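View pics/side0.png

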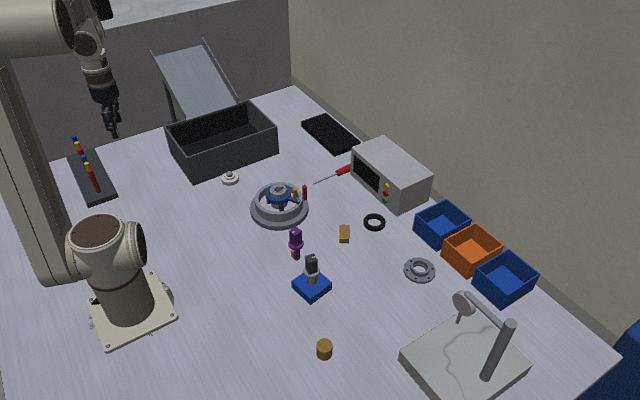

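The top view shows the wheel at about (256,220), red post (262,187), orange pin (275,207) and blue stand (373,251). Two things are shaped like the shaft: the purple one at (332,242) and the dark-headed steel one in the blue stand at (378,250). The steel one fits. I'll confirm that in an enlarged crop.

Run:
```python
from h import *
a=cv2.imread('pics/top0.png');b=cv2.imread('pics/side0.png')
r=lambda im,x,y,w,h,s:cv2.resize(im[y:y+h,x:x+w],None,fx=s,fy=s,interpolation=cv2.INTER_CUBIC)
A=r(a,215,175,80,85,5);A2=r(a,315,220,80,55,5)
B=r(b,240,170,80,60,5);B2=r(b,280,220,80,80,5)
c=np.zeros((600,800,3),np.uint8)
A=cv2.resize(A,(400,425))[:300];c[:300,:400]=A;c[300:575,:400]=A2;c[:300,400:]=B;c[300:,400:]=cv2.resize(B2,(300,300))[:, :].copy() if 0 else B2[:300,:400]
save('c1.png',c)
```

```text
(no output)
```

View pics/c1.png

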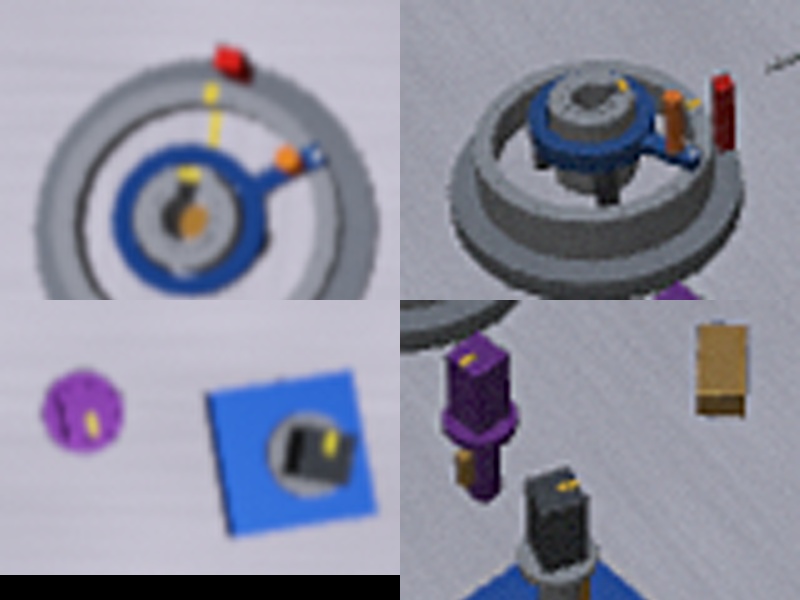

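The crop confirms it: the dark-headed steel shaft stands in the blue stand, with its yellow line at the upper right of the head in the top view. The purple one is a decoy. Next I'll measure.

```bash
cat >> h.py <<'E'
def mask(im,lo,hi,box):
    hsv=cv2.cvtColor(im,cv2.COLOR_BGR2HSV); m=cv2.inRange(hsv,lo,hi)
    k=np.zeros_like(m); x0,y0,x1,y1=box; k[y0:y1,x0:x1]=255; return m&k
def big(m):
    return max(cv2.findContours(m,cv2.RETR_EXTERNAL,cv2.CHAIN_APPROX_NONE)[0],key=cv2.contourArea)
def cen(m):
    y,x=np.nonzero(m); return np.array([x.mean(),y.mean()]),len(x)
def tri(d1,u1,d2,u2):
    o1,v1=ray(d1,u1);o2,v2=ray(d2,u2)
    s=np.linalg.lstsq(np.c_[v1,-v2],o2-o1,rcond=None)[0]; p,q=o1+s[0]*v1,o2+s[1]*v2
    return (p+q)/2,np.linalg.norm(p-q)
E
python3 - <<'E'
from h import *
a=grab('top');b=grab('side');A,B=a['img'],b['img']
wt=(215,175,295,260)
# nest outer ellipse (grey, darker/less lavender than the counter) top
for d,box,n in((a,wt,'t'),(b,(240,175,318,235),'s')):
    m=mask(d['img'],(100,120,60),(125,255,255),box); c=big(m)
    e=cv2.fitEllipse(cv2.convexHull(c)); print(n,'collar',e, onz(d,e[0],.077).round(4))
    r=mask(d['img'],(0,150,60),(6,255,255),box)|mask(d['img'],(174,150,60),(180,255,255),box); y,x=np.nonzero(r); print('red',cen(r),x.min(),x.max(),y.min(),y.max())
    o=mask(d['img'],(8,170,120),(16,255,255),box); y,x=np.nonzero(o); print('orange',cen(o),x.min(),x.max(),y.min(),y.max())
    ye=mask(d['img'],(22,120,120),(34,255,255),box);k,l,s,ce=cv2.connectedComponentsWithStats(ye); print('yel',[(s[i,4],ce[i].round(1).tolist()) for i in range(1,k)])
    print('proj nominal pin?')
for d,box,n in((a,(350,228,395,272),'t'),(b,(285,245,340,305),'s')):
    m=mask(d['img'],(100,120,60),(125,255,255),box); h=cv2.convexHull(big(m)); q=cv2.minAreaRect(h); print(n,'stand',q, cv2.approxPolyDP(h,4,True).reshape(-1,2).tolist())
    ye=mask(d['img'],(22,100,100),(34,255,255),box);k,l,s,ce=cv2.connectedComponentsWithStats(ye); print('yel',[(s[i,4],ce[i].round(1).tolist()) for i in range(1,k)])
    g=cv2.inRange(d['img'],(0,0,0),(75,75,75));z=np.zeros_like(g);x0,y0,x1,y1=box;z[y0:y1,x0:x1]=255;g&=z;h=big(g);print('head',cv2.minAreaRect(h),cv2.boundingRect(h))
    if n=='t': [print(onz(d,p,.03).round(4)) for p in cv2.approxPolyDP(cv2.convexHull(big(m)),4,True).reshape(-1,2)]; print(onz(d,q[0],.03))
E
```

```text
t collar ((254.16256713867188, 217.6259307861328), (28.529924392700195, 35.567020416259766), 59.194889068603516) [0.5228 0.1181 0.077 ]
red (array([260.77777778, 187.44444444]), 27) 258 264 185 190
orange (array([272.33333333, 206.66666667]), 12) 271 274 205 208
yel [(np.int32(6), [256.7, 193.5]), (np.int32(7), [257.4, 200.4]), (np.int32(8), [252.4, 209.8])]
proj nominal pin?
s collar ((279.0044250488281, 194.31716918945312), (20.15313720703125, 27.936016082763672), 97.460693359375) [0.5201 0.1124 0.077 ]
red (array([304.35294118, 192.50980392]), 51) 303 306 185 199
orange (array([293.83333333, 189.16666667]), 6) 293 295 188 190
yel [(np.int32(2), [284.0, 186.5]), (np.int32(2), [298.5, 190.5]), (np.int32(3), [293.0, 231.3])]
proj nominal pin?
t stand ((372.8108215332031, 250.3648681640625), (28.934221267700195, 29.42742156982422), 80.53767395019531) [[384, 234], [389, 262], [361, 266], [357, 239]]
yel [(np.int32(11), [380.8, 248.1])]
head ((377.9461669921875, 250.43080139160156), (11.907333374023438, 8.558396339416504), 7.125016689300537) (372, 246, 13, 10)
[ 0.4838 -0.2315  0.03  ]
[ 0.408  -0.2439  0.03  ]
[ 0.3969 -0.1674  0.03  ]
[ 0.4696 -0.1571  0.03  ]
[ 0.43908561 -0.20012415  0.03      ]
s stand ((311.37432861328125, 284.3294372558594), (30.041292190551758, 34.3631706237793), 53.61564636230469) [[319, 272], [331, 282], [330, 288], [310, 304], [292, 287], [292, 280]]
yel [(np.int32(8), [313.0, 256.5])]
head ((311.0, 264.0000305175781), (19.597488403320312, 11.163125038146973), 82.87498474121094) (305, 254, 13, 21)
```

Run:
```python
from h import *
a=cv2.imread('pics/top0.png');b=cv2.imread('pics/side0.png')
da=grab('top');db=grab('side')
for n,im,d,box in(('t',a,da,(212,175,300,262)),('s',b,db,(240,165,320,240))):
    x0,y0,x1,y1=box
    print(n,'counter',im[y0+2,x0+2],im[y1-3,x1-3])
    hsv=cv2.cvtColor(im,cv2.COLOR_BGR2HSV)
    g=cv2.GaussianBlur(im,(3,3),0).max(2); bg=np.median(np.r_[g[y0:y0+3,x0:x1].ravel(),g[y0:y1,x0:x0+3].ravel()])
    m=np.zeros_like(g); m[y0:y1,x0:x1]=(g[y0:y1,x0:x1]<bg-20)*255
    m=cv2.morphologyEx(m,cv2.MORPH_OPEN,np.ones((5,5),np.uint8)); h=cv2.convexHull(big(m)); e=cv2.fitEllipse(h)
    print('nest',bg,e,onz(d,e[0],.02).round(4)); 
    w=onz(d,e[0],.02)
    m=mask(im,(100,120,50),(125,255,255),box); m=cv2.morphologyEx(m,cv2.MORPH_CLOSE,np.ones((15,15),np.uint8));m=cv2.morphologyEx(m,cv2.MORPH_OPEN,cv2.getStructuringElement(2,(9,9)))
    e=cv2.fitEllipse(cv2.convexHull(big(m)));print('collar',e,onz(d,e[0],.073).round(4))
# yellow marks top
for uv,z in(((256.7,193.5),.055),((252.4,209.8),.09)): print('mark',onz(da,uv,z).round(4))
print('mark s',onz(db,(284,186.5),.09).round(4),onz(db,(298.5,190.5),.055).round(4))
print('post top t',onz(da,(259.8,186),.075).round(4), 's',onz(db,(304.5,186),.075).round(4))
print('pin',onz(da,(272.3,206.7),.11), tri(da,(272.3,206.7),db,(294,189)))
print('yellow head',tri(da,(380.8,248.1),db,(313,256.5)),onz(da,(380.8,248.1),.13),onz(db,(313,256.5),.13))
# stand from side: top face corners
for p in((319,272),(331,282),(310,298),(292,280)):print('stand s',onz(db,p,.03).round(4))
for p in ((.439,-.2,.03),(.439,-.2,.13)): print(proj(da,p),proj(db,p))
c=np.zeros((600,800,3),np.uint8)
r=lambda im,x,y,w,h,s:cv2.resize(im[y:y+h,x:x+w],(w*s,h*s),interpolation=cv2.INTER_CUBIC)
c[:,:400]=r(a,360,232,40,60,10)[:600];c[:,400:]=r(b,293,250,40,60,10)[:600]
save('c2.png',c)
```

```text
t counter [200 185 189] [197 182 185]
nest 204.0 ((255.77789306640625, 220.5835723876953), (69.03289031982422, 69.86280822753906), 54.55875778198242) [0.5187 0.1224 0.02  ]Traceback (most recent call last):
  File "<stdin>", line 14, in <module>
  File "h.py", line 18, in big
    return max(cv2.findContours(m,cv2.RETR_EXTERNAL,cv2.CHAIN_APPROX_NONE)[0],key=cv2.contourArea)
ValueError: max() iterable argument is empty
```

Run:
```python
from h import *
a=cv2.imread('pics/top0.png');b=cv2.imread('pics/side0.png')
da=grab('top');db=grab('side')
for n,im,d,box in(('t',a,da,(212,175,300,262)),('s',b,db,(240,165,320,240))):
    x0,y0,x1,y1=box
    g=cv2.GaussianBlur(im,(3,3),0).max(2); bg=np.median(np.r_[g[y0:y0+3,x0:x1].ravel(),g[y0:y1,x0:x0+3].ravel()])
    m=np.zeros_like(g); m[y0:y1,x0:x1]=(g[y0:y1,x0:x1]<bg-20)*255
    m=cv2.morphologyEx(m,cv2.MORPH_OPEN,np.ones((5,5),np.uint8)); e=cv2.fitEllipse(cv2.convexHull(big(m)))
    print(n,'nest',bg,e,onz(d,e[0],.02).round(4))
    m=mask(im,(100,120,40),(125,255,255),box); m2=np.zeros_like(m); m=cv2.dilate(m,np.ones((3,3),np.uint8)); cv2.drawContours(m2,[big(m)],-1,255,-1)
    m2=cv2.morphologyEx(cv2.erode(m2,np.ones((3,3),np.uint8)),cv2.MORPH_OPEN,cv2.getStructuringElement(2,(13,13)))
    e=cv2.fitEllipse(cv2.convexHull(big(m2)));print('collar',e,onz(d,e[0],.075).round(4))
for uv,z in(((256.7,193.5),.055),((252.4,209.8),.09)): print('mark',onz(da,uv,z).round(4))
print('mark s',onz(db,(284,186.5),.09).round(4),onz(db,(298.5,190.5),.055).round(4))
print('post top t',onz(da,(259.8,186),.075).round(4), 's',onz(db,(304.5,186),.075).round(4))
print('pin',onz(da,(272.3,206.7),.11), tri(da,(272.3,206.7),db,(294,189)))
print('yellow head',tri(da,(380.8,248.1),db,(313,256.5)),onz(da,(380.8,248.1),.13),onz(db,(313,256.5),.13))
for p in((319,272),(331,282),(310,298),(292,280)):print('stand s',onz(db,p,.03).round(4))
for p in ((.439,-.2,.03),(.439,-.2,.13)): print(proj(da,p),proj(db,p))
c=np.zeros((600,800,3),np.uint8)
r=lambda im,x,y,w,h,s:cv2.resize(im[y:y+h,x:x+w],(w*s,h*s),interpolation=cv2.INTER_CUBIC)
c[:,:400]=r(a,360,232,40,60,10);c[:,400:]=r(b,293,250,40,60,10)
save('c2.png',c)
```

```text
t nest 204.0 ((255.77789306640625, 220.5835723876953), (69.03289031982422, 69.86280822753906), 54.55875778198242) [0.5187 0.1224 0.02  ]
collar ((252.62290954589844, 218.54403686523438), (29.010154724121094, 30.467937469482422), 76.35000610351562) [0.5205 0.1224 0.075 ]
s nest 169.0 ((281.9267883300781, 210.44784545898438), (58.11674118041992, 63.492584228515625), 115.43814086914062) [0.5185 0.0972 0.02  ]Traceback (most recent call last):
  File "<stdin>", line 12, in <module>
  File "h.py", line 18, in big
    return max(cv2.findContours(m,cv2.RETR_EXTERNAL,cv2.CHAIN_APPROX_NONE)[0],key=cv2.contourArea)
ValueError: max() iterable argument is empty
```

Run:
```python
from h import *
a=cv2.imread('pics/top0.png');b=cv2.imread('pics/side0.png')
da=grab('top');db=grab('side')
print('hub s',onz(db,(278.7,189),.09).round(4), 'hubproj',proj(db,(.5196,.1224,.09)),proj(da,(.5196,.1224,.09)))
for uv,z in(((256.7,193.5),.055),((252.4,209.8),.09)): print('mark',onz(da,uv,z).round(4))
print('mark s',onz(db,(284,186.5),.09).round(4),onz(db,(298.5,190.5),.055).round(4))
print('post top t',onz(da,(259.8,186),.075).round(4), 's',onz(db,(304.5,186),.075).round(4))
print('pin',onz(da,(272.3,206.7),.11), tri(da,(272.3,206.7),db,(294,189)))
print('yellow head',tri(da,(380.8,248.1),db,(313,256.5)),onz(da,(380.8,248.1),.13),onz(db,(313,256.5),.13))
for p in((319,272),(331,282),(310,298),(292,280)):print('stand s',onz(db,p,.03).round(4))
for p in ((.439,-.2,.03),(.439,-.2,.13)): print(proj(da,p),proj(db,p))
c=np.zeros((600,800,3),np.uint8)
r=lambda im,x,y,w,h,s:cv2.resize(im[y:y+h,x:x+w],(w*s,h*s),interpolation=cv2.INTER_CUBIC)
c[:,:400]=r(a,360,232,40,60,10);c[:,400:]=r(b,293,250,40,60,10)
save('c2.png',c)
```

```text
hub s [0.525  0.1217 0.09  ] hubproj [277.06435206 189.49188692] [251.66341701 218.47724571]
mark [0.5897 0.1166 0.055 ]
mark [0.5421 0.1212 0.09  ]
mark s [0.5449 0.1231 0.09  ] [0.5931 0.1165 0.055 ]
post top t [0.607  0.1059 0.075 ] s [0.6093 0.105  0.075 ]
pin [0.54851413 0.06773366 0.11      ] (array([0.54822954, 0.06632457, 0.11969817]), np.float64(0.0015876508427759824))
yellow head (array([ 0.44681513, -0.20274521,  0.13322809]), np.float64(0.0012402823538255933)) [ 0.44623393 -0.20307375  0.13      ] [ 0.44885068 -0.2006242   0.13      ]
stand s [ 0.4778 -0.1846  0.03  ]
stand s [ 0.4865 -0.2318  0.03  ]
stand s [ 0.4099 -0.2456  0.03  ]
stand s [ 0.4002 -0.1678  0.03  ]
[372.76588632 250.39626815] [310.1542324  281.74061981]
[379.59986607 251.06418061] [309.6683281  257.91357336]
```

View pics/c2.png

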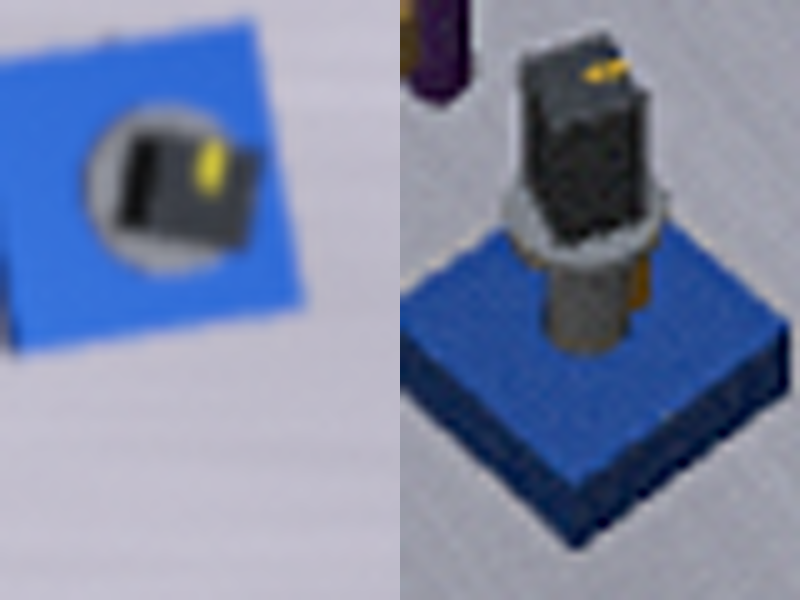

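The head sits upright at about (0.440,-0.201) with yaw about -8°. The hub is at about (0.520,0.122), the keyway at about -4.5°, the post at about -10.7° and the pin at -62.6°, 62 mm out as expected. I'll move above the pin.

Request:
apply_moves(
  moves=[
    [[-22,43,0,0],[-22,43,0,0],[-22,43,0,0],[-22,43,0,0],[-22,43,0,0],[-22,43,0,0],[-22,43,0,0],[-22,43,0,0],[-22,43,0,0],[-22,43,0,0]],
  ],
  hand=0,
)

```text
clock: 1.5
eef_pos: [0.5088, 0.1173, 0.249]
tool_rot: [0.812, 0.584, 0.004, -0.001]
ft_force: [0.7, 1.2, -0.6]
grip_width: 0.0426
```

```bash
cat >> h.py <<'E'
from scipy.spatial.transform import Rotation as R
def go(p,yaw):
    o=telemetry.get_obs(); M=R.from_quat(o['tool_rot']).as_matrix(); y=np.degrees(np.arctan2(M[1,0],M[0,0]))
    print('t',round(o['clock'],2),'pos',o['eef_pos'].round(4),'yaw',round(y,2),'tilt',np.degrees(np.arccos(-M[2,2])).round(2),'F',o['ft_force'].round(1),'w',round(o['grip_width'],4),'q6',round(o['joint_pos'][5],2))
    print('shift mm',(M.T@(np.array(p)-o['eef_pos'])*1000).round(1),'turn',round(-((yaw-y+180)%360-180),2))
E
python3 -c "
from h import *
go((.5485,.0677,.20),27.4)"
```

```text
t 1.5 pos [0.5088 0.1173 0.249 ] yaw 71.49 tilt 0.47 F [ 0.7  1.2 -0.6] w 0.0426 q6 0.55
shift mm [-34.8  53.3  48.9] turn 44.09
```

Request:
apply_moves(
  moves=[
    [[-12,18,16,0],[-12,18,16,0],[-10,17,16,0],[0,0,0,8],[0,0,0,8],[0,0,0,8],[0,0,0,8],[0,0,0,8],[0,0,0,4],[0,0,0,0]],
  ],
)

```text
clock: 2.5
eef_pos: [0.5553, 0.058, 0.1974]
tool_rot: [0.976, 0.216, 0.004, -0.002]
ft_force: [-0.4, -0.3, 0.5]
grip_width: 0.0428
```

Run:
```python
from h import *
go((.5485,.0677,.10),27.4)
a=grab('top');b=grab('side')
c=np.zeros((600,800,3),np.uint8)
r=lambda im,x,y,w,h,s:cv2.resize(im[y:y+h,x:x+w],(w*s,h*s),interpolation=cv2.INTER_CUBIC)
c[:,:400]=r(a['img'],232,170,80,120,5);c[:,400:]=r(b['img'],260,130,80,120,5)
save('c3.png',c)
```

```text
t 2.5 pos [0.5553 0.058  0.1974] yaw 24.89 tilt 0.48 F [-0.4 -0.3  0.5] w 0.0428 q6 1.24
shift mm [ -2.9 -11.4  97.4] turn -2.51
```

View pics/c3.png

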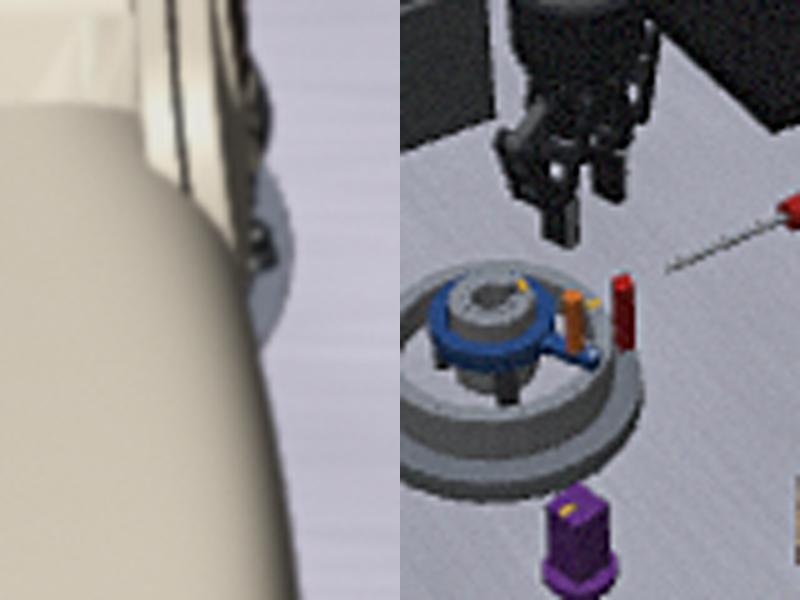

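The arm hides the top view. The side view shows the fingers above and around the pin, whose top is at crop (572,297). I'll correct sideways and descend.

Request:
apply_moves(
  moves=[
    [[-3,-11,10,-2.5],[0,0,10,0],[0,0,12,0],[0,0,12,0],[0,0,10,0],[0,0,0,0],[0,0,0,0],[0,0,0,0],[0,0,0,0],[0,0,0,0]],
  ],
)

```text
clock: 3.6
eef_pos: [0.55, 0.066, 0.1406]
tool_rot: [0.971, 0.239, 0.005, -0.001]
ft_force: [0.1, 0.6, -0.2]
grip_width: 0.0429
```

Run:
```python
from h import *
go((.5485,.0677,.10),27.4)
```

```text
t 3.6 pos [0.55   0.066  0.1406] yaw 27.62 tilt 0.57 F [ 0.1  0.6 -0.2] w 0.0429 q6 1.21
shift mm [-1.  -2.2 40.6] turn 0.22
```

Request:
apply_moves(
  moves=[
    [[-1,-2,8,0],[0,0,8,0],[0,0,8,0],[0,0,8,0],[0,0,6,0],[0,0,0,0],[0,0,0,0],[0,0,0,0],[0,0,0,0],[0,0,0,0]],
  ],
)

```text
clock: 4.6
eef_pos: [0.5486, 0.0677, 0.0995]
tool_rot: [0.971, 0.239, 0.005, -0.001]
ft_force: [0.2, 0.0, -0.1]
grip_width: 0.0427
```

Request:
apply_moves(
  moves=[
    [[0,0,0,0],[0,0,0,0],[0,0,0,0],[0,0,0,0],[0,0,0,0],[0,0,0,0],[0,0,0,0],[0,0,0,0],[0,0,0,0],[0,0,0,0]],
  ],
  hand=-0.55,
)

```text
clock: 5.6
eef_pos: [0.5491, 0.0678, 0.1003]
tool_rot: [0.971, 0.239, 0.006, -0.001]
ft_force: [0.7, -0.2, 0.2]
grip_width: 0.0196
```

Run:
```python
from h import *
go((.5485,.0677,.10),27.4)
b=grab('side')
save('c4.png',cv2.resize(b['img'][150:230,240:330],None,fx=6,fy=6,interpolation=cv2.INTER_CUBIC))
```

```text
t 5.6 pos [0.5491 0.0678 0.1003] yaw 27.63 tilt 0.7 F [ 0.7 -0.2  0.2] w 0.0196 q6 1.21
shift mm [-0.6 -0.2  0.3] turn 0.23
```

View pics/c4.png

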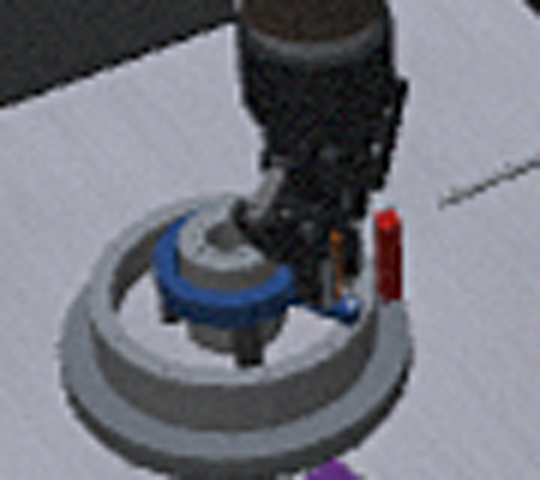

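The pin shows as an orange sliver between the fingers at crop (337,265), so it is caged. I'll sweep the arc.

Request:
apply_moves(
  moves=[
    [[5.6,-0.3,0,-5],[5.6,-0.3,0,-5],[5.6,-0.3,0,-5],[5.6,-0.3,0,-5],[5.6,-0.3,0,-5],[5.6,-0.3,0,-5],[5.6,-0.3,0,-5],[5.6,-0.3,0,-5],[0,0,0,0],[0,0,0,0]],
  ],
)

```text
clock: 6.65
eef_pos: [0.5761, 0.0956, 0.0999]
tool_rot: [0.825, 0.566, -0.0, 0.004]
ft_force: [0.3, 0.1, -0.5]
grip_width: 0.0194
```

Run:
```python
from h import *
C=np.array([.520,.1222]); 
p=telemetry.get_obs()['eef_pos'][:2]-C; print(np.hypot(*p),np.degrees(np.arctan2(p[1],p[0])))
t=np.radians(-10.7); 
go((C[0]+.062*np.cos(t),C[1]+.062*np.sin(t),.10),79.3)
```

```text
0.06207532630426647 -25.387254349211418
t 6.65 pos [0.5761 0.0956 0.0999] yaw 68.88 tilt 0.51 F [ 0.3  0.1 -0.5] w 0.0194 q6 0.54
shift mm [15.8 -0.9 -0.2] turn -10.42
```

Request:
apply_moves(
  moves=[
    [[5,-0.5,0,-3.5],[5,-0.5,0,-3.5],[5,-0.5,0,-3.5],[2,-0.2,0,-2],[2,-0.2,0,-2],[0,0,0,0],[0,0,0,0],[0,0,0,0],[0,0,0,0],[0,0,0,0]],
  ],
)

```text
clock: 7.65
eef_pos: [0.5795, 0.1099, 0.0998]
tool_rot: [0.749, 0.662, -0.003, 0.007]
ft_force: [1.2, 0.7, -0.7]
grip_width: 0.019
```

Run:
```python
from h import *
C=np.array([.520,.1222]); 
p=telemetry.get_obs()['eef_pos'][:2]-C; print(np.hypot(*p),np.degrees(np.arctan2(p[1],p[0])))
t=np.radians(-10.7); 
go((C[0]+.062*np.cos(t),C[1]+.062*np.sin(t),.10),79.3)
```

```text
0.06079043349764438 -11.653881427073934
t 7.65 pos [0.5795 0.1099 0.0998] yaw 82.96 tilt 0.88 F [ 1.2  0.7 -0.7] w 0.019 q6 0.32
shift mm [ 0.9  1.3 -0.3] turn 3.66
```

Request:
apply_moves(
  moves=[
    [[2,0.3,0,0],[0,0,0,0],[2,0.3,0,0],[0,0,0,0],[2,0,0,0],[0,0,0,0],[0,0,0,0],[0,0,0,0],[0,0,0,0],[0,0,0,0]],
  ],
)

```text
clock: 8.65
eef_pos: [0.5812, 0.115, 0.0996]
tool_rot: [0.75, 0.662, -0.003, 0.008]
ft_force: [0.1, -1.7, 0.2]
grip_width: 0.0193
```

Run:
```python
from h import *
C=np.array([.520,.1222]); 
p=telemetry.get_obs()['eef_pos'][:2]-C; print(np.hypot(*p),np.degrees(np.arctan2(p[1],p[0])))
go((.58,.115,.10),79.3)
```

```text
0.06163905233040809 -6.675012758667849
t 8.65 pos [0.5812 0.115  0.0996] yaw 82.87 tilt 1.02 F [ 0.1 -1.7  0.2] w 0.0193 q6 0.33
shift mm [-0.2 -1.2 -0.4] turn 3.57
```

Request:
apply_moves(
  moves=[
    [[2,0,0,0],[2,0,0,0],[0,0,0,0],[0,0,0,0],[0,0,0,0],[0,0,0,0],[0,0,0,0],[0,0,0,0],[0,0,0,0],[0,0,0,0]],
  ],
)

```text
clock: 9.65
eef_pos: [0.5813, 0.1153, 0.0996]
tool_rot: [0.751, 0.661, -0.006, 0.011]
ft_force: [0.6, -2.4, -0.0]
grip_width: 0.0192
```

Run:
```python
from h import *
go((.58,.115,.10),79.3)
```

```text
t 9.65 pos [0.5813 0.1153 0.0996] yaw 82.71 tilt 1.47 F [ 0.6 -2.4 -0. ] w 0.0192 q6 0.34
shift mm [-0.5 -1.3 -0.4] turn 3.41
```

Request:
apply_moves(
  moves=[
    [[-4,0,0,0],[0,0,0,0],[0,0,0,0],[0,0,0,0],[0,0,-15,0],[0,0,-30,0],[0,0,-30,0],[0,0,-30,0],[0,0,-30,0],[0,0,-15,0]],
  ],
  hand=-0.1,
)

```text
clock: 10.65
eef_pos: [0.5772, 0.1167, 0.2506]
tool_rot: [0.75, 0.662, -0.009, 0.007]
ft_force: [0.6, -0.2, -0.0]
grip_width: 0.0384
```

Run:
```python
from h import *
go((.44,-.201,.2),82)
```

```text
t 10.65 pos [0.5772 0.1167 0.2506] yaw 82.85 tilt 1.27 F [ 0.6 -0.2 -0. ] w 0.0384 q6 0.33
shift mm [-331.1  -96.5   58.1] turn 0.85
```

Request:
apply_moves(
  moves=[
    [[-36,-10,4,0],[-36,-10,4,0],[-36,-10,4,0],[-36,-10,4,0],[-36,-10,4,0],[-36,-10,4,0],[-36,-10,4,0],[-36,-11,4,0.9],[-36,-10,4,0],[0,0,0,0]],
  ],
  hand=1,
)

```text
clock: 11.65
eef_pos: [0.4465, -0.2013, 0.2239]
tool_rot: [0.753, 0.658, -0.002, 0.01]
ft_force: [0.1, 0.6, -0.5]
grip_width: 0.0853
```

Run:
```python
from h import *
go((.44,-.201,.2),82)
a=grab('top');b=grab('side')
r=lambda im,x,y,w,h,s:cv2.resize(im[y:y+h,x:x+w],(w*s,h*s),interpolation=cv2.INTER_CUBIC)
c=np.zeros((600,800,3),np.uint8)
c[:,:400]=r(a['img'],230,170,80,120,5);c[:,400:]=r(b['img'],270,200,80,120,5)
save('c5.png',c)
```

```text
t 11.65 pos [ 0.4465 -0.2013  0.2239] yaw 82.33 tilt 1.21 F [ 0.1  0.6 -0.5] w 0.0853 q6 -0.28
shift mm [-0.2 -6.8 23.8] turn 0.33
```

View pics/c5.png

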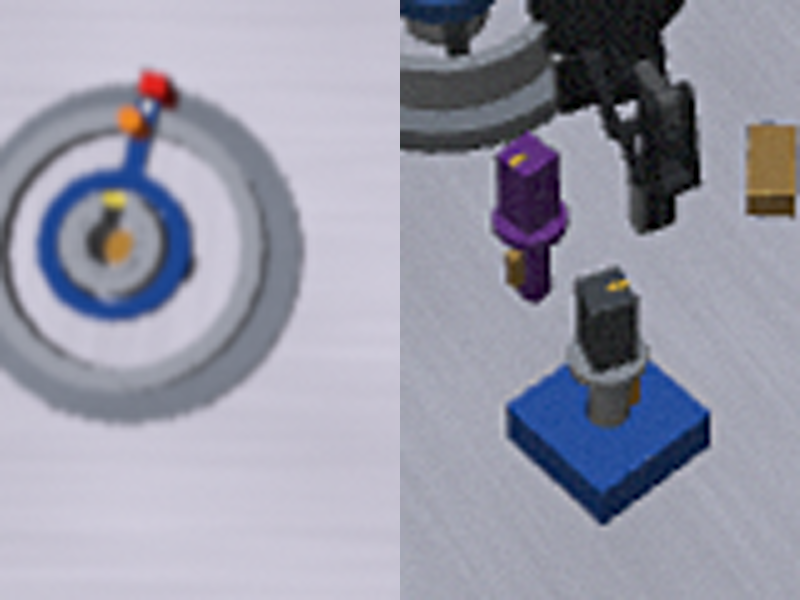

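The collar arm points at the red post (pin at crop (130,118), post at (155,85)), so it is locked. The fingers are above the shaft. I'll descend to grip.

Request:
apply_moves(
  moves=[
    [[0,-7,8,0.3],[0,-0.5,13,0],[0,-0.5,15,0],[0,-0.5,15,0],[0,-0.5,15,0],[0,0,15,0],[0,0,12,0],[0,0,10,0],[0,0,0,0],[0,0,0,0]],
  ],
)

```text
clock: 12.75
eef_pos: [0.4494, -0.1871, 0.1204]
tool_rot: [0.746, 0.666, 0.003, 0.012]
ft_force: [0.3, -0.2, -0.0]
grip_width: 0.0853
```

Run:
```python
from h import *
go((.44,-.201,.106),82)
```

```text
t 12.75 pos [ 0.4494 -0.1871  0.1204] yaw 83.45 tilt 1.47 F [ 0.3 -0.2 -0. ] w 0.0853 q6 -0.28
shift mm [-14.8  -8.1  14.4] turn 1.45
```

Request:
apply_moves(
  moves=[
    [[-5,-3,0,1.5],[-5,-3,0,0],[-5,-2,0,0],[0,0,0,0],[0,0,0,0],[0,0,0,0],[0,0,0,0],[0,0,0,0],[0,0,0,0],[0,0,0,0]],
  ],
)

```text
clock: 13.75
eef_pos: [0.4402, -0.2029, 0.1231]
tool_rot: [0.756, 0.655, 0.005, 0.015]
ft_force: [-0.2, -1.0, -0.6]
grip_width: 0.0856
```

Run:
```python
from h import *
go((.44,-.201,.106),82)
print(telemetry.get_obs()['joint_pos'].round(3))
```

```text
t 13.75 pos [ 0.4402 -0.2029  0.1231] yaw 81.78 tilt 1.76 F [-0.2 -1.  -0.6] w 0.0856 q6 -0.29
shift mm [ 2.1 -1.  17. ] turn -0.22
[-0.43   0.284 -0.282  0.974 -0.004 -0.286]
```

Request:
apply_moves(
  moves=[
    [[1,-1,6,0],[0.5,0,6,0],[0.5,0,5,0],[0,0,0,0],[0,0,0,0],[0,0,0,0],[0,0,0,0],[0,0,0,0],[0,0,0,0],[0,0,0,0]],
  ],
)

```text
clock: 14.75
eef_pos: [0.4399, -0.2007, 0.1042]
tool_rot: [0.756, 0.655, 0.005, 0.014]
ft_force: [-0.5, 0.4, 0.1]
grip_width: 0.0854
```

Run:
```python
from h import *
go((.44,-.201,.106),82)
```

```text
t 14.75 pos [ 0.4399 -0.2007  0.1042] yaw 81.8 tilt 1.72 F [-0.5  0.4  0.1] w 0.0854 q6 -0.28
shift mm [-0.3  0.2 -1.8] turn -0.2
```

Request:
apply_moves(
  moves=[
    [[0,0,0,0],[0,0,0,0],[0,0,0,0],[0,0,0,0],[0,0,0,0],[0,0,0,0],[0,0,0,0],[0,0,0,0],[0,0,0,0],[0,0,0,0]],
  ],
  hand=-1,
)

```text
clock: 15.75
eef_pos: [0.4403, -0.2006, 0.1046]
tool_rot: [0.756, 0.655, 0.005, 0.015]
ft_force: [0.2, -0.4, 1.0]
grip_width: 0.0256
```

Run:
```python
from h import *
go((.44,-.201,.106),82)
```

```text
t 15.75 pos [ 0.4403 -0.2006  0.1046] yaw 81.81 tilt 1.78 F [ 0.2 -0.4  1. ] w 0.0256 q6 -0.28
shift mm [-0.4 -0.2 -1.4] turn -0.19
```

Request:
apply_moves(
  moves=[
    [[0,0,-10,0],[0,0,-18,0],[0,0,-22,0],[0,0,-25,0],[0,0,-25,0],[0,0,-25,0],[0,0,-20,0],[0,0,-5,0],[0,0,0,0],[0,0,0,0]],
  ],
)

```text
clock: 16.75
eef_pos: [0.4316, -0.1968, 0.2588]
tool_rot: [0.756, 0.655, 0.002, 0.01]
ft_force: [0.8, -0.3, -3.6]
grip_width: 0.0252
```

Run:
```python
from h import *
go((.52,.1222,.25),85.7)
b=grab('side')
r=lambda im,x,y,w,h,s:cv2.resize(im[y:y+h,x:x+w],(w*s,h*s),interpolation=cv2.INTER_CUBIC)
save('c6.png',r(b['img'],270,180,80,120,5))
```

```text
t 16.75 pos [ 0.4316 -0.1968  0.2588] yaw 81.79 tilt 1.1 F [ 0.8 -0.3 -3.6] w 0.0252 q6 -0.28
shift mm [328.4  41.8   6.2] turn -3.91
```

View pics/c6.png

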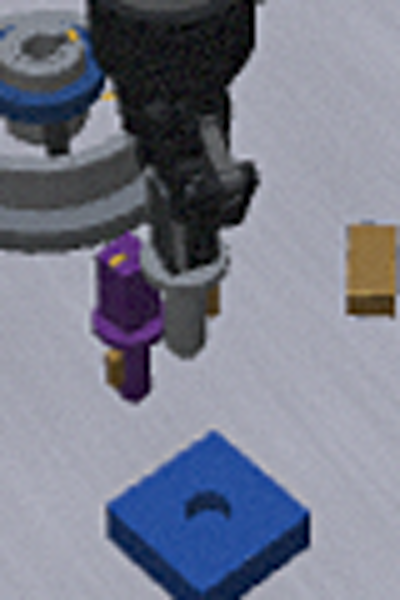

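The shaft is out of the stand and held upright, with the key at crop (213,300). I'll carry it over the hub.

Request:
apply_moves(
  moves=[
    [[20,3,0,0],[34,4,0,0],[36,4,0,0],[36,4,0,0],[36,4,0,0],[36,4,0,0],[36,4,0,-1],[36,5,0,-1],[30,4,0,-1],[15,4,0,-1]],
  ],
)

```text
clock: 17.8
eef_pos: [0.5103, 0.1188, 0.24]
tool_rot: [0.734, 0.679, -0.009, 0.001]
ft_force: [-1.0, 0.1, -3.0]
grip_width: 0.0257
```

Request:
apply_moves(
  moves=[
    [[0,0,0,0],[0,0,0,0],[0,0,0,0],[0,0,0,0],[0,0,0,0],[0,0,0,0],[0,0,0,0],[0,0,0,0],[0,0,0,0],[0,0,0,0]],
  ],
)

```text
clock: 18.8
eef_pos: [0.5089, 0.1149, 0.2376]
tool_rot: [0.736, 0.677, -0.012, 0.0]
ft_force: [1.0, -0.8, -2.7]
grip_width: 0.0256
```

Run:
```python
from h import *
go((.52,.1222,.20),85.7)
```

```text
t 18.8 pos [0.5089 0.1149 0.2376] yaw 85.28 tilt 1.36 F [ 1.  -0.8 -2.7] w 0.0256 q6 0.31
shift mm [ 8.9 11.1 37.3] turn -0.42
```

```bash
cat >> h.py <<'E'
Mg=R.from_quat([.756,.655,.005,.015]).as_matrix(); Pg=np.array([.4403,-.2006,.1046])
def shaft():
    o=telemetry.get_obs(); M=R.from_quat(o['tool_rot']).as_matrix(); T=M@Mg.T
    f=lambda z:T@(np.array([.440,-.201,z])-Pg)+o['eef_pos']
    s,ft=f(.072),f(.012); print('shoulder',s.round(4),'foot',ft.round(4),'tilt deg',np.degrees(np.arccos(T[2,2])).round(2),'key yaw',(np.degrees(np.arctan2(T[1,0],T[0,0]))-8.2).round(2))
    print('foot->axis shift mm',(M.T@(np.r_[.520,.1222,ft[2]]-ft)*1000).round(1))
E
python3 - <<'E'
from h import *
shaft()
b=grab('side');a=grab('top')
r=lambda im,x,y,w,h,s:cv2.resize(im[y:y+h,x:x+w],(w*s,h*s),interpolation=cv2.INTER_CUBIC)
c=np.zeros((500,800,3),np.uint8);c[:,:400]=r(a['img'],215,165,80,100,5);c[:,400:]=r(b['img'],245,135,80,100,5)
save('c7.png',c)
E
```

```text
shoulder [0.5071 0.1144 0.2051] foot [0.5044 0.1143 0.1451] tilt deg 2.62 key yaw -4.76
foot->axis shift mm [ 9.2 14.9 -0.4]
```

View pics/c7.png

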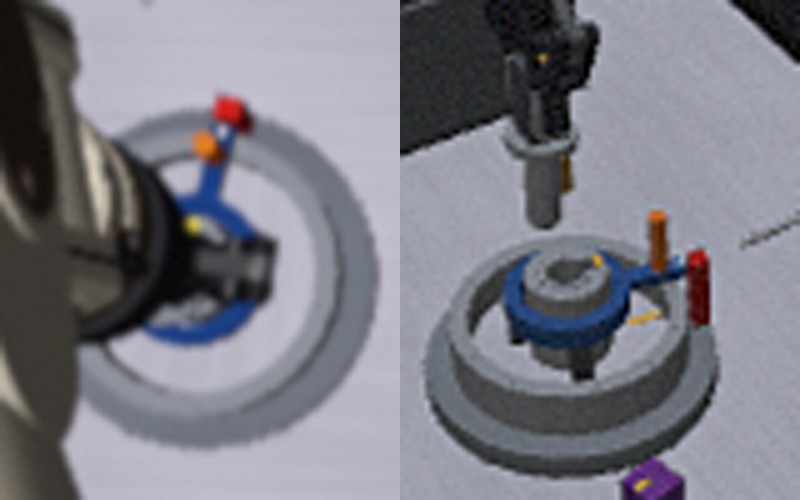

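The shaft hangs about 40 mm above the hub. The collar is still locked. I'll centre it and lower it to just above the bore.

Request:
apply_moves(
  moves=[
    [[5,8,0,0],[4,7,0,0],[0,0,8,0],[0,0,10,0],[0,0,10,0],[0,0,5,0],[0,0,0,0],[0,0,0,0],[0,0,0,0],[0,0,0,0]],
  ],
)

```text
clock: 19.9
eef_pos: [0.5247, 0.1229, 0.1997]
tool_rot: [0.735, 0.678, -0.013, -0.001]
ft_force: [-0.1, -0.5, -2.2]
grip_width: 0.025
```

Run:
```python
from h import *
shaft();go((.52,.1222,.20),85.7)
```

```text
shoulder [0.5228 0.1224 0.1671] foot [0.5199 0.1223 0.1072] tilt deg 2.78 key yaw -4.72
foot->axis shift mm [-0.1  0.1 -0. ]
t 19.9 pos [0.5247 0.1229 0.1997] yaw 85.32 tilt 1.51 F [-0.1 -0.5 -2.2] w 0.025 q6 0.32
shift mm [-1.1 -4.6 -0.2] turn -0.38
```

Request:
apply_moves(
  moves=[
    [[0,0,5,0],[0,0,5,0],[0,0,4,0],[0,0,4,0],[0,0,4,0],[0,0,4,0],[0,0,0,0],[0,0,0,0],[0,0,0,0],[0,0,0,0]],
  ],
)

```text
clock: 20.9
eef_pos: [0.5247, 0.1232, 0.1722]
tool_rot: [0.735, 0.678, -0.012, -0.001]
ft_force: [-0.5, 0.8, -2.5]
grip_width: 0.0254
```

Run:
```python
from h import *
shaft();go((.52,.1222,.20),85.7)
```

```text
shoulder [0.5229 0.1228 0.1397] foot [0.5201 0.1228 0.0797] tilt deg 2.66 key yaw -4.7
foot->axis shift mm [-0.6 -0.1  0. ]
t 20.9 pos [0.5247 0.1232 0.1722] yaw 85.34 tilt 1.36 F [-0.5  0.8 -2.5] w 0.0254 q6 0.32
shift mm [ -1.9  -5.1 -27.7] turn -0.36
```

The foot is 10 mm inside the bore with no resistance. Continuing.

Request:
apply_moves(
  moves=[
    [[0,-0.5,4,0],[0,-0.5,4,0],[0,-0.5,4,0],[0,0,4,0],[0,0,4,0],[0,0,0,0],[0,0,0,0],[0,0,0,0],[0,0,0,0],[0,0,0,0]],
  ],
)

```text
clock: 21.9
eef_pos: [0.5236, 0.1234, 0.1509]
tool_rot: [0.735, 0.678, -0.011, -0.0]
ft_force: [0.2, 0.6, -4.0]
grip_width: 0.0251
```

Run:
```python
from h import *
shaft();go((.52,.1222,.20),85.7)
```

```text
shoulder [0.5218 0.123  0.1184] foot [0.5192 0.123  0.0584] tilt deg 2.54 key yaw -4.69
foot->axis shift mm [-0.7  0.9 -0. ]
t 21.9 pos [0.5236 0.1234 0.1509] yaw 85.34 tilt 1.24 F [ 0.2  0.6 -4. ] w 0.0251 q6 0.32
shift mm [ -2.2  -4.2 -49. ] turn -0.36
```

The foot is 32 mm deep with no load, so the key is already in the keyway. Pressing on.

Request:
apply_moves(
  moves=[
    [[0,-0.5,4,0],[0,-0.5,4,0],[0,0,4,0],[0,0,4,0],[0,0,4,0],[0,0,3,0],[0,0,3,0],[0,0,0,0],[0,0,0,0],[0,0,0,0]],
  ],
)

```text
clock: 22.9
eef_pos: [0.5232, 0.1234, 0.1278]
tool_rot: [0.735, 0.678, -0.008, 0.001]
ft_force: [-2.3, -0.1, 4.6]
grip_width: 0.0252
```

Run:
```python
from h import *
shaft();go((.52,.1222,.1226),85.7)
```

```text
shoulder [0.5217 0.123  0.0953] foot [0.5193 0.1231 0.0353] tilt deg 2.23 key yaw -4.69
foot->axis shift mm [-0.8  0.8  0. ]
t 22.9 pos [0.5232 0.1234 0.1278] yaw 85.34 tilt 0.96 F [-2.3 -0.1  4.6] w 0.0252 q6 0.32
shift mm [-1.3 -3.   5.3] turn -0.36
```

Request:
apply_moves(
  moves=[
    [[0,0,3,0],[0,0,3,0],[0,0,3,0],[0,0,3,0],[0,0,2,0],[0,0,2,0],[0,0,2,0],[0,0,2,0],[0,0,2,0],[0,0,2,0]],
  ],
)

```text
clock: 23.9
eef_pos: [0.5228, 0.1233, 0.1231]
tool_rot: [0.735, 0.678, -0.003, 0.004]
ft_force: [-5.0, -0.3, 13.3]
grip_width: 0.0253
```

Run:
```python
from h import *
shaft();go((.52,.1222,.1226),85.7)
```

```text
shoulder [0.5216 0.123  0.0905] foot [0.52   0.1233 0.0305] tilt deg 1.54 key yaw -4.64
foot->axis shift mm [-1.1  0.   0. ]
t 23.9 pos [0.5228 0.1233 0.1231] yaw 85.38 tilt 0.57 F [-5.  -0.3 13.3] w 0.0253 q6 0.32
shift mm [-1.3 -2.7  0.5] turn -0.32
```

Request:
apply_moves(
  moves=[
    [[0,0,3,0],[0,0,3,0],[0,0,3,0],[0,0,3,0],[0,0,3,0],[0,0,3,0],[0,0,3,0],[0,0,3,0],[0,0,3,0],[0,0,3,0]],
  ],
)

```text
clock: 24.9
eef_pos: [0.5222, 0.1231, 0.1226]
tool_rot: [0.735, 0.678, 0.005, 0.009]
ft_force: [-7.9, -0.2, 19.3]
grip_width: 0.0254
```

Run:
```python
from h import *
b=grab('side')
shaft();go((.52,.1222,.1226),85.7)
save('c8.png',cv2.resize(b['img'][150:230,240:330],None,fx=6,fy=6,interpolation=cv2.INTER_CUBIC))
```

```text
shoulder [0.5217 0.123  0.0901] foot [0.5212 0.1235 0.0301] tilt deg 0.66 key yaw -4.58
foot->axis shift mm [-1.4 -1.1 -0. ]
t 24.95 pos [0.5222 0.1232 0.1227] yaw 85.43 tilt 1.21 F [-7.3 -0.7 18.3] w 0.0256 q6 0.32
shift mm [-1.1 -2.1  0. ] turn -0.27
```

View pics/c8.png

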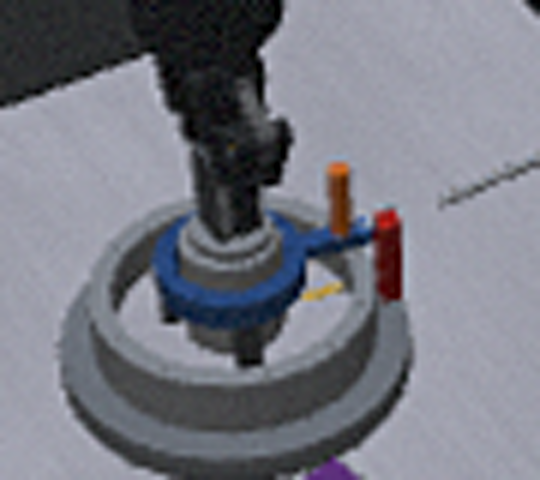

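The shaft's shoulder sits on the hub at crop (230,240) and the collar arm points at the post. Height has stopped changing at the predicted flush value (TCP 0.1226) while the push rose to about 19 N, well above the spring. I'm handing in while still pressing.

```bash
python3 -c "
from h import *
workorder.job_done()
shaft();go((.52,.1222,.1226),85.7)"
```

```text
the job is handed in; nothing more can be done
the job is handed in; nothing more can be done
```

I handed the job in at about 25 s, with the collar locked and the keyed shaft pressed home in the hub and still gripped. The hand-in gave no verdict, and no readings were possible after it.

- **Collar:** I turned it counterclockwise by the pin until it stopped moving at its end stop. The top and side pictures show its arm pointing at the red post.
- **Shaft:** I took the steel shaft from the blue stand, not the purple look-alike. The key entered the keyway without any searching, and I kept pushing against the ejector.
- **Last checks:**
  - The shoulder worked out at about 90.1 mm, against a hub top of 90 mm, and the picture shows it on the hub.
  - The push was about 18 N on the wrist sensor, well above the spring.
  - The grip opening was 25.6 mm, on the 26 mm head.
  - The key sat at about -4.6° against my keyway estimate of about -4.5°, so well inside the 0.2 rad limit.
  - The shaft's estimated tilt was about 0.7°.
- **Disagreements:**
  - The side and top cameras differed by up to 5 mm on the hub position, so I mainly relied on the top view.
  - The tool's tilt drifted between 0.5° and 1.8° during the run, and there was still about 7 N of sideways force at the end.
  - The shaft worked out about 2 mm off the hub axis, against a limit of 4 mm.
- **Bystanders:** I felt no contact with any of them and moved none on purpose. I did not re-measure their positions at the end.

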